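Clip the check weight into the load cell's snap hook

ROBOT

A 6-joint arm with a two-finger parallel gripper is mounted at the origin on the work surface; the furniture and walls round the work are solid. World frame = base frame: x ahead of the robot, y to its left, z up, the work surface at z = 0. Lengths are in m, angles in rad, forces in N, time in s.
With the tool pointing down it reaches from about 0.35 to 0.95 m from the base axis. Payload 17.4 kg.
Tool frame: the origin (TCP) lies at the very end of the fingers, on their centre line; the grasp point (between the pads) lies arm.grasp_offset behind it (arm.grasp_offset is the distance from the TCP to the grasp point, in m); z points along the fingers, y is the line along which they close (so a half turn about z gives the same grasp; the last joint's range is limited). The gripper opens to 93 mm and grips with 3 to 60 N. Pads are 15 mm wide; open, the fingers measure 128 mm over their backs; the gripper's body (75 mm by 188 mm) begins 65 mm behind the grasp point.
Start: joints at [1.243, 0.116, 1.442, -0, 1.584, -0.038], TCP at [0.193, 0.647, 0.219] pointing down, gripper open.
Joint ranges: [-2.83, 2.83], [-0.83, 2.19], [0.07, 2.5], [-1.14, 4.28], [0.01, 3], [-2.97, 2.97]. Speed limits (rad/s): [1.89, 1.89, 2.22, 3.14, 3.14, 3.14].

INTERFACE

Orientations are given as a unit quaternion [w, x, y, z].
In Python, from bench import arm gives the robot as it stands. Calls block until the motion is done:
- arm.move_to(position, orientation): joint-space move of the TCP to a pose.
- arm.move_linear(position, rot=None, vel=0.15): straight line of the TCP; rot=None keeps the orientation; vel is the mean speed in m/s.
- arm.movej(angles): joint-space move.
- arm.set_gripper(opening): opening from 0.0 (shut) to 1.0 (fully open); the grip force is fixed at half the most; returns when the fingers have stopped.
- arm.wait(seconds).
- arm.ik(position, orientation): joint angles nearest the present ones, or None.
- arm.observe(): the state.
- arm.camera(name): name is "scene" or "top"; returns the picture (400x640x3 uint8, blue, green, red); there is no depth.
- arm.camera_params(name): a dict with "fx", "fy", "cx", "cy" (pixels), "xyz" and "attitude" of the camera in the world. Camera axes: x right, y down, z forward; pixel columns grow to the right and rows downward; lengths in m; the calibration is good to about 2 mm. A picture is of the moment at which its call begins. camera_params takes no time and is no camera call.
A pose or a line that the arm cannot do raises arm.IKError and nothing moves.
- arm.job_done(): hands the job in; it is judged then, once.
The state is a dict: "t": time; "joint_pos": joint angles; "qd": joint speeds; "joint_torque": joint torques, N m; "position": TCP position; "tool_rot": TCP orientation; "ft_force": force on the tool from outside, world axes, zero at the start; "ft_torque": the same for the moment, N m; "gripper_width": opening from 0.0 (shut) to 1.0 (fully open); "finger_force": force on a finger pad.
Only numpy, scipy, OpenCV 4.12 (cv2) and the standard library are available. Lean on these libraries where they do the work, as an engineer would, in place of code of your own. Each camera call takes 0.05 s, during which the arm holds its last target. There are 200 camera calls.

TASK

Hang the steel check weight on the load cell's snap hook: pick it up (the tab on top is for the fingers), press the sprung gate inward with the weight's eye, pass the eye through behind the hook's nose so that the gate snaps shut after it, and leave the weight hanging freely and still. Feel your way, since the hook's shank may be set further in or out than drawn: never press the weight against the hook or stand with 20 N or more. Leave the vial, the tally counter and the open dish where they are.

Things in the scene. Friction and masses are not known exactly. Their poses are not given: they have to be found in the camera images.
- check_weight: loose steel check weight, about 0.25 kg, 122 mm tall, standing. Origin: centre of its underside, z up. A cylinder (36 mm diameter, 40 mm high), a short neck, a round eye, and on top a flat tab. Eye and tab lie in the weight's y-z plane. Once hung, its underside is about 47 mm above the worktop
- eye (a point): centre of the weight's round eye, 71 mm above its underside; axes as the weight's. The eye is a ring of 8 mm round bar, hole 30 mm, outside 46 mm; the hole runs along x
- tab (a point): middle of the weight's finger tab, 108 mm above its underside; axes as the weight's. Tab 8 mm thick along x, 26 mm wide along y, 94 to 122 mm up. Hold it here, fingers closing along x, tips no lower than 92 mm so that the eye stays free
- load_stand: fixed load-cell stand: dark base plate 100 x 130 mm, 15 mm high, column, grey cell block. Origin: centre of the base's underside, z up. A steel snap hook sticks out of the block along the stand's -x, lying level. Nothing of stand or hook is higher than 151 mm
- socket (a point): mouth of the hook's clamp at stand (-59, 0, 130) mm; axes as the stand's. The hook's bars lie in this point's plane z = 0. The hook is held firmly, but its shank may be set up to 22 mm further out (-x) or in (+x) than drawn: bow, nose and hinge all shift by that in x. It is not reported: find it by sight or touch. No shift in y, z or angle
- bow_drawn (a point): outer end of the hook's bow as drawn (shank at its middle setting), at socket (-109.5, 0, 0) mm; moves with the stand, not with the shank. The hook is an oblong loop of 7 mm round bar: spine along socket y = -16 mm, half-round bow of centre line radius 16 mm about (-90, 0), then the nose back along y = +16
- nose_drawn (a point): tip of the hook's nose as drawn (shank at its middle setting), at socket (-76, 16, 0) mm; moves with the stand, not with the shank. The gate runs from here to its hinge, drawn at socket (-32, 16), and closes the mouth between. The eye, its hole along socket x, enters here from the +y side, moving to -y
- gate (a joint): angle of the gate, a sprung 6 mm round bar 44 mm long: 0 shut, positive inward (its free end to -y), stop at 0.45 rad; 30 mm from the hinge about 1 N starts it, 3.3 N holds 0.45 rad. Even fully open it is too long for the eye to slip round: press the eye in 15 to 17 mm close beside the nose tip, then slide it to -x behind the nose, and the gate snaps shut through it
- vial: loose bystander: small clear vial with a green cap, 26 mm diameter, 54 mm tall, upright; origin at its underside's centre
- tally_counter: loose bystander: white round hand tally counter, 45 x 63 x 30 mm; origin at its underside's centre
- dish_open: loose bystander: shallow clear round dish, 60 mm diameter, 13 mm high; origin at its underside's centre
Not all that is in view belongs to the job. There is more than one size of the check_weight; the job needs the larger.

How it is judged:
By the outcome, as a careful person would: the job done as asked, in the order asked, and still so for the second after the job is handed in, with the robot touching nothing.
It also fails if it takes over 51 s, if anything falls off the work surface, if the arm or the gripper's body presses on something with over 40 N, if the wrist force passes 120 N, or if a joint passes its speed limit or range.

## Working session

There is one attempt and no reset: what is moved stays moved. The work goes in short steps, each a Python script; the robot and the scene stay as the last script left them, time stands still between calls to the robot, and variables do not carry over. Pictures are saved under pics/ and viewed, at most 13 in all, crops included, and the job is handed in when it is done.

```bash
mkdir -p pics; ls
python3 - <<'E'
from bench import arm
import cv2
for n in("scene","top"):
    cv2.imwrite(f"pics/{n}0.png",arm.camera(n)); print(n,arm.camera_params(n))
o=arm.observe();print(o,arm.grasp_offset)
E
```

```text
pics
scene {'fx': 407.9709767194745, 'fy': 407.9709767194745, 'cx': 312.57162396096516, 'cy': 201.53817945939517, 'xyz': array([0.26795289, 0.66972388, 0.67820528]), 'attitude': array([ 0.0908262 , -0.203297  ,  0.88706036, -0.4044068 ])}
top {'fx': 429.2872050776772, 'fy': 429.2872050776772, 'cx': 318.65939698350405, 'cy': 203.0303167464616, 'xyz': array([0.45616281, 0.1136373 , 1.13119067]), 'attitude': array([-0.01777758,  0.70738389, -0.70625722,  0.02219757])}
{'t': 0.1, 'joint_pos': array([ 1.24319276e+00,  1.16427927e-01,  1.44217950e+00, -9.37300359e-06,
        1.58400122e+00, -3.78269380e-02]), 'qd': array([-0.00206924, -0.00020544, -0.00088713,  0.00107835,  0.00167783,
        0.00077649]), 'joint_torque': array([ 2.87279341e-03, -7.22898817e+01, -6.23871088e+01,  7.82806054e-02,
        2.27704353e-02, -5.69154588e-05]), 'position': array([0.19284459, 0.64668033, 0.21799759]), 'tool_rot': array([-8.76951391e-05,  1.44381953e-01,  9.89521901e-01, -5.00392625e-04]), 'ft_force': array([-0.05448254, -0.02577574, -0.16914754]), 'ft_torque': array([ 0.00763642, -0.03397313,  0.01860607]), 'finger_force': 0.0, 'gripper_width': 1.002518386189975} 0.0188
```

View pics/scene0.png

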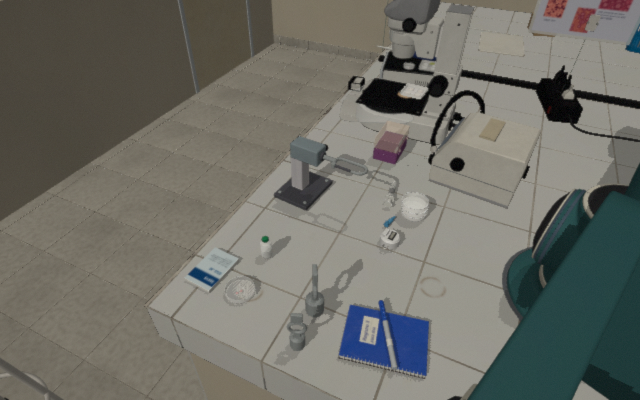

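View pics/top0.png

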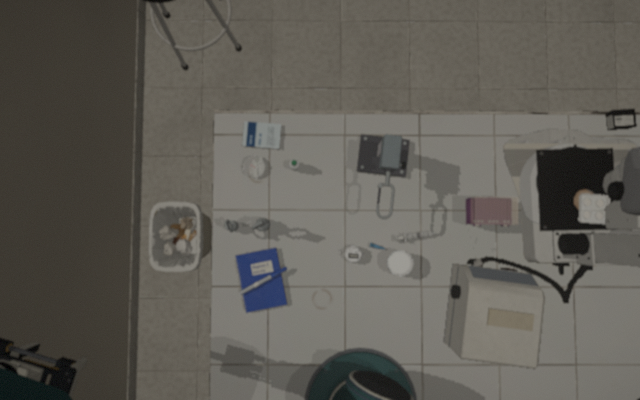

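The scene view shows two weights: one at (315,292), tall with its tab on top, and one at (297,332), shorter. In the top view they are near (260,228) and (232,226). The stand is at (383,155) in the top view, with its hook pointing down-image. The tall one fits the 122 mm description, and I'll confirm that with an enlarged crop.

```bash
cat > h.py <<'E'
import numpy as np, cv2
from scipy.spatial.transform import Rotation as R
from bench import arm
def cam(n):
    p=arm.camera_params(n); return p,R.from_quat(p["attitude"],scalar_first=True).as_matrix()
def ray(n,uv,z):
    p,M=cam(n); d=M@np.array([(uv[0]-p["cx"])/p["fx"],(uv[1]-p["cy"])/p["fy"],1]); c=p["xyz"]
    return c+d*(z-c[2])/d[2]
def proj(n,P):
    p,M=cam(n); q=(np.atleast_2d(P)-p["xyz"])@M
    return q[:,:2]/q[:,2:]*[p["fx"],p["fy"]]+[p["cx"],p["cy"]]
def crop(n,u0,v0,w,h,k,img=None):
    im=arm.camera(n) if img is None else img
    return cv2.resize(im[v0:v0+h,u0:u0+w],None,fx=k,fy=k,interpolation=cv2.INTER_CUBIC)
E
python3 - <<'E'
from h import *
s=cv2.imread("pics/scene0.png");t=cv2.imread("pics/top0.png")
a=crop("",270,250,100,110,4,s)          # scene weights: 400x440
b=crop("",215,210,80,36,5,t)         # 400x180  top weights
c=crop("",345,125,80,100,4,t)          # stand top: 320x400
W=np.zeros((600,800,3),np.uint8); W[:440,:400]=a; W[:400,400:720]=c; W[410:590,400:800]=b
cv2.imwrite("pics/crop1.png",W)
# quick estimates
for nm,uv,z in[("big base scene",(315,311),.0),("small base scene",(297,345),0),("big top tab",(260,228),.122)]: print(nm,ray(nm.split()[-1] if nm[-3:]!="tab" else "top",uv,z))
E
```

```text
big base scene [ 4.59965258e-01  2.55321452e-01 -1.11022302e-16]
small base scene [0.45847086 0.33393375 0.        ]
big top tab [0.45440077 0.24483805 0.122     ]
```

View pics/crop1.png

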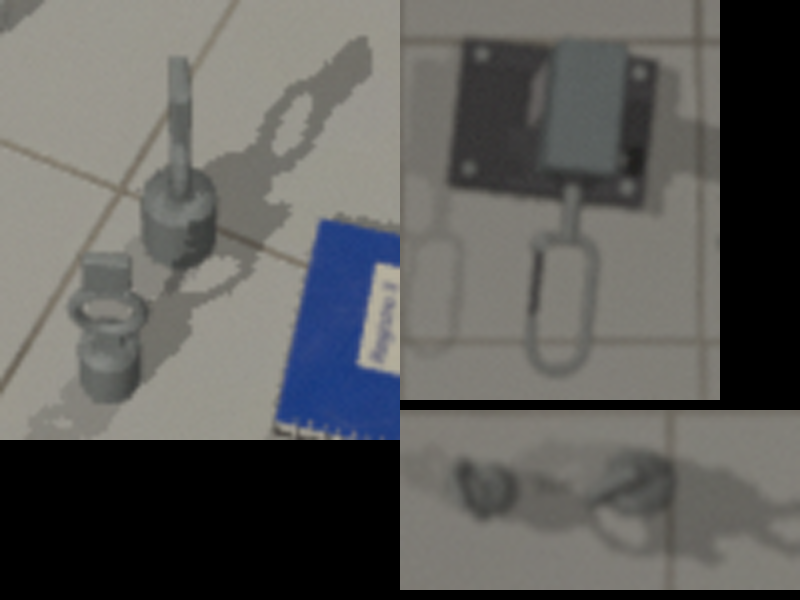

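The crop confirms it: the tall weight at scene (315,290) has the larger body and the long tab, while the one at (297,332) is the small decoy. The gate is the dark bar on the image-left (+y) side of the hook, ending near top (378,204). The bow end is near (384,218).

Run:
```python
from h import *
s=cv2.imread("pics/scene0.png");t=cv2.imread("pics/top0.png")
g=cv2.cvtColor(t,cv2.COLOR_BGR2GRAY)
m=np.zeros_like(g); m[128:185,350:418]=(g[128:185,350:418]<66)*255
n,l,st,_=cv2.connectedComponentsWithStats(m); k=1+st[1:,4].argmax()
ys,xs=np.where(l==k); pts=np.array([ray("top",(x,y),.015)[:2] for x,y in zip(xs,ys)],np.float32)
(c,wh,a)=cv2.minAreaRect(pts*1000); print("base",c,wh,a,len(pts))
c=np.array(c)/1000
for yaw in np.radians([a,a-90]): print(np.degrees(yaw))
yaw=min([a,a-90,a-180,a+90],key=abs); Rz=R.from_euler('z',yaw,degrees=True).as_matrix()
P=lambda q:np.r_[c,0]+Rz@(np.array(q)/1000)
B=[P((-59-109.5,0,130)),P((-59-76,16,130)),P((-59-32,16,130)),P((-59,0,130))]
print("drawn bow/nose/hinge/socket px top",proj("top",B).round(1).tolist(),"scene",proj("scene",B).round(1).tolist())
W=np.zeros((600,800,3),np.uint8)
W[:300,:400]=crop("",368,185,40,30+0,10,t)[:300]; 
W[300:600,:400]=crop("",365,195,40,30,10,t)
W[:300,400:800]=crop("",325,145,80,60,5,s); W[300:588,400:784]=crop("",240,212,48,36,8,t)
cv2.imwrite("pics/crop2.png",W); np.savez("stand.npz",c=c,yaw=yaw)
```

```text
base (644.5225830078125, -61.57575988769531) (126.17791748046875, 96.19307708740234) 82.9612808227539 983
82.9612808227539
-7.038719177246094
drawn bow/nose/hinge/socket px top [[382.2, 218.4], [377.1, 203.3], [379.3, 184.7], [387.6, 172.1]] scene [[365.4, 172.0], [348.8, 170.7], [331.9, 164.4], [323.7, 156.7]]
```

View pics/crop2.png

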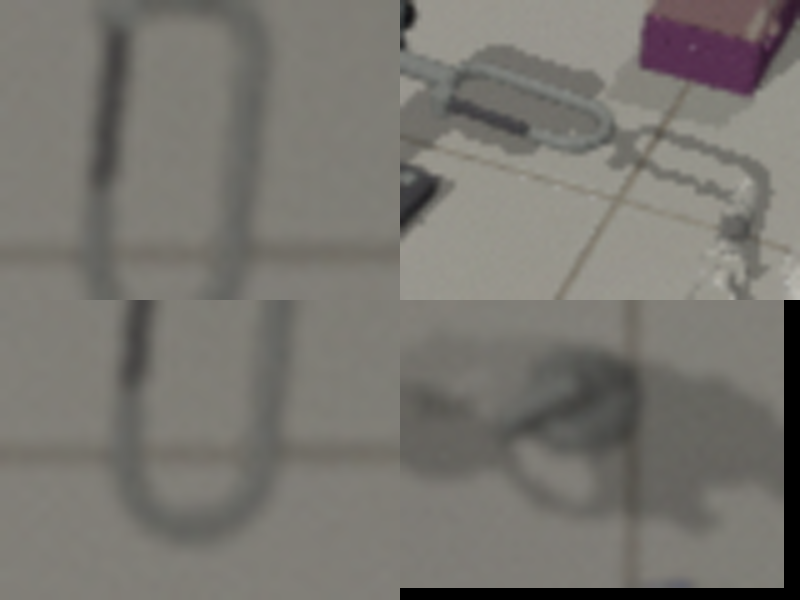

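Top nose tip is (377.8,203.5) and bow end (384.2,219). In the scene view, nose tip is about (350.4,171.2) and bow end about (367.2,169.5). The weight's body centre is at top (262.6,224) and its tab top at scene (314.5,265.5). I'll triangulate these.

Run:
```python
from h import *
d=np.load("stand.npz");c=d["c"];yaw=float(d["yaw"]);Rz=R.from_euler('z',yaw,degrees=True).as_matrix()
for n,nose,bow in(("top",(377.7,203.3),(384,218.8)),("scene",(350.1,170.9),(367,169))):
    for nm,uv in(("nose",nose),("bow",bow)):
        w=ray(n,uv,.13); print(n,nm,w.round(4),"socket mm",(Rz.T@(w-np.r_[c,.13])*1000+[59,0,0]).round(1))
print("body top",ray("top",(262.4,223.8),.035)," tab scene",ray("scene",(314.3,265.3),.122)," base scene",ray("scene",(314.8,308.5),.0))
# tab plane direction from scene silhouette & top line
a=ray("top",(253.5,229.1),.122);print("tab corner top",a)
s=cv2.imread("pics/scene0.png");g=cv2.cvtColor(s,cv2.COLOR_BGR2GRAY)
for v in range(264,318,3): print(v,g[v,306:328].tolist())
```

```text
top nose [ 0.5125 -0.0306  0.13  ] socket mm [-75.9  14.5  -0. ]
top bow [ 0.4763 -0.0451  0.13  ] socket mm [-110.    -4.3   -0. ]
scene nose [ 0.5096 -0.0297  0.13  ] socket mm [-78.8  15.1   0. ]
scene bow [ 0.478  -0.0531  0.13  ] socket mm [-107.3  -11.9    0. ]
body top [0.46494326 0.25013471 0.035     ]  tab scene [0.46683089 0.24581809 0.122     ]  base scene [0.46275212 0.25037663 0.        ]
tab corner top [0.45180494 0.2600401  0.122     ]
264 [150, 150, 150, 150, 149, 147, 129, 128, 127, 126, 125, 146, 147, 130, 129, 141, 148, 151, 150, 150, 151, 149]
267 [150, 151, 150, 150, 149, 148, 121, 121, 120, 113, 103, 107, 125, 139, 147, 149, 149, 151, 150, 149, 150, 148]
270 [150, 151, 151, 150, 150, 148, 120, 121, 119, 116, 109, 104, 143, 150, 150, 151, 149, 151, 150, 150, 149, 149]
273 [150, 151, 150, 149, 150, 148, 123, 120, 123, 122, 120, 117, 145, 150, 150, 151, 151, 150, 150, 151, 148, 150]
276 [149, 150, 148, 151, 150, 140, 103, 101, 98, 98, 98, 96, 141, 150, 151, 150, 150, 150, 151, 150, 151, 148]
279 [150, 151, 150, 143, 125, 117, 102, 101, 95, 95, 94, 96, 141, 150, 149
[... 630 characters left out ...]
5, 94, 101, 100, 84, 74, 86, 92, 92, 86, 84, 86, 108, 112, 112, 113]
300 [110, 114, 118, 122, 122, 110, 106, 97, 93, 92, 97, 100, 114, 118, 114, 104, 96, 89, 97, 109, 112, 112]
303 [97, 108, 121, 124, 118, 120, 118, 118, 117, 122, 123, 121, 118, 113, 107, 96, 83, 69, 95, 110, 114, 112]
306 [98, 97, 101, 102, 104, 109, 114, 113, 112, 112, 108, 81, 71, 66, 67, 62, 60, 65, 92, 105, 111, 110]
309 [99, 98, 98, 101, 102, 101, 100, 97, 95, 92, 89, 81, 70, 68, 63, 62, 62, 67, 106, 110, 106, 93]
312 [113, 99, 100, 102, 101, 100, 101, 98, 92, 91, 85, 82, 79, 66, 65, 61, 67, 94, 111, 113, 113, 113]
315 [131, 126, 112, 109, 104, 100, 98, 76, 71, 64, 64, 65, 67, 71, 93, 137, 145, 150, 150, 148, 149, 149]
```

```bash
cat >> h.py <<'E'
YAW=-7.04
NOSE=np.array([.511,-.030])
def q(deg):  # tool down, fingers closing along world angle deg
    return (R.from_euler('z',deg+90,degrees=True)*R.from_euler('x',180,degrees=True)).as_quat(scalar_first=True)
ex=np.array([np.cos(np.radians(YAW)),np.sin(np.radians(YAW))]); ey=np.array([-ex[1],ex[0]])
def hw(u,v,z):  # hook coords (u from nose tip along socket x, v socket y), metres
    return np.r_[NOSE-.016*ey+u*ex+v*ey,z]
def F():
    f=arm.observe()["ft_force"]; return np.array([f[:2]@ex,f[:2]@ey,f[2]])
E
python3 - <<'E'
from h import *
for dg in(25,-155):
    a=arm.ik([.4645,.2488,.2],q(dg)); b=arm.ik(hw(.015,.06,.155),q(dg-32)); print(dg,a,b)
j=arm.observe()["joint_pos"][5]
dg=min((25,-155),key=lambda d:abs(arm.ik([.4645,.2488,.2],q(d))[5]-j)); print(dg)
open("dg","w").write(str(dg))
arm.set_gripper(.55)
arm.move_to([.4645,.2488,.2],q(dg))
arm.move_linear([.4645,.2488,.096],vel=.08)
cv2.imwrite("pics/pre.png",np.vstack([crop("scene",260,220,100,110,4)]))
arm.set_gripper(0)
o=arm.observe();print(o["t"],o["position"],o["gripper_width"],o["finger_force"],o["ft_force"])
cv2.imwrite("pics/grip.png",np.hstack([cv2.imread("pics/pre.png"),crop("scene",260,220,100,110,4)]))
E
```

```text
25 [ 4.43331588e-01 -2.04713552e-01  1.78187099e+00 -4.44089210e-16
  1.56443522e+00  6.99927457e-03] [-2.57408434e-02 -1.76143885e-01  1.83040531e+00 -4.44089210e-16
  1.48733123e+00  9.64322043e-02]
-155 None NoneTraceback (most recent call last):
  File "<stdin>", line 5, in <module>
  File "<stdin>", line 5, in <lambda>
TypeError: 'NoneType' object is not subscriptable
```

Run:
```python
from h import *
dg=25
arm.set_gripper(.55)
arm.move_to([.4645,.2488,.2],q(dg))
arm.move_linear([.4645,.2488,.096],vel=.08)
a=crop("scene",260,220,100,110,4)
arm.set_gripper(0)
o=arm.observe();print(o["t"],o["position"],o["gripper_width"],o["finger_force"],o["ft_force"])
cv2.imwrite("pics/grip.png",np.hstack([a,crop("scene",260,220,100,110,4)]))
```

```text
4.95 [0.4644625  0.2487411  0.09592211] 0.08342220906428537 29.993973970413208 [-1.0480982  -0.50109534 -0.68021172]
```

View pics/grip.png

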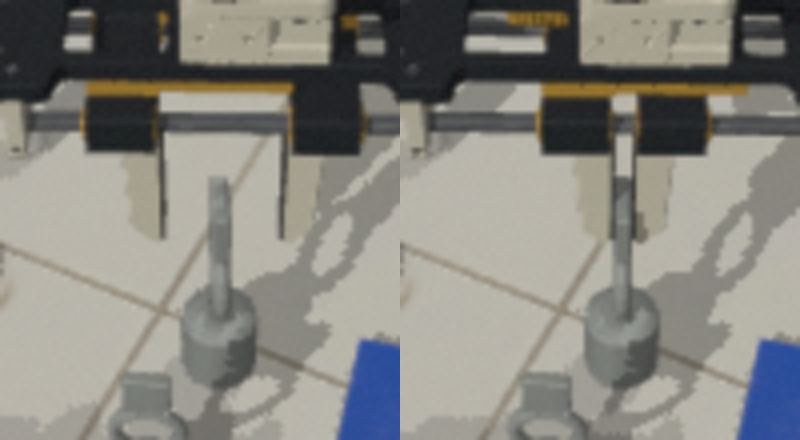

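The fingers hold the tab squarely: the gripper reads 7.8 mm, and the eye is free below the tips. Next I'll lift it, carry it to the +y side of the hook and feel for the gate.

Run:
```python
from h import *
o=arm.observe();p=o["position"]
arm.move_linear([p[0],p[1],.22],vel=.15)
print(arm.observe()["t"])
arm.move_to(hw(.015,.075,.21),q(YAW))
arm.move_linear(hw(.015,.065,.155),vel=.08); arm.wait(.3)
o=arm.observe(); print(o["t"],o["position"],o["gripper_width"])
f0=F(); t0=arm.observe()["t"]; print("base",f0,F())
np.save("f0.npy",f0)
v=.065
for i in range(40):
    v-=.001; arm.move_linear(hw(.015,v,.155),vel=.02)
    f=F()-f0
    if v<.052: print(round(v*1000,1),f.round(2))
    if f[1]>1.0 and i>3: break
print("t/step",(arm.observe()["t"]-t0)/(i+1),arm.observe()["t"])
cv2.imwrite("pics/gate.png",np.hstack([crop("top",355,165,40,60,9),crop("scene",310,130,80,108,5)[:540]]))
```

```text
5.975
8.05 [0.53200557 0.01680956 0.15530146] 0.08214995462189705
base [-0.48393257  0.13265648 -1.78538846] [-0.48393257  0.13265648 -1.78538846]
52.0 [ 0.8  -0.94  0.27]
51.0 [ 0.33 -0.58  0.13]
50.0 [ 1.14 -0.35 -0.69]
49.0 [-0.25 -0.56 -0.5 ]
48.0 [ 0.37 -0.26 -1.02]
47.0 [ 0.69  0.49 -0.81]
46.0 [0.18 0.05 0.13]
45.0 [-0.16  0.51 -1.03]
44.0 [ 0.27 -0.16  0.14]
43.0 [ 1.03 -0.5  -0.33]
42.0 [ 0.54 -0.56 -1.27]
41.0 [ 0.77 -0.36 -0.97]
40.0 [ 0.87 -0.32 -0.34]
39.0 [ 1.36 -0.09 -0.01]
38.0 [ 0.13  1.29 -0.18]
t/step 0.25 14.8
```

View pics/gate.png

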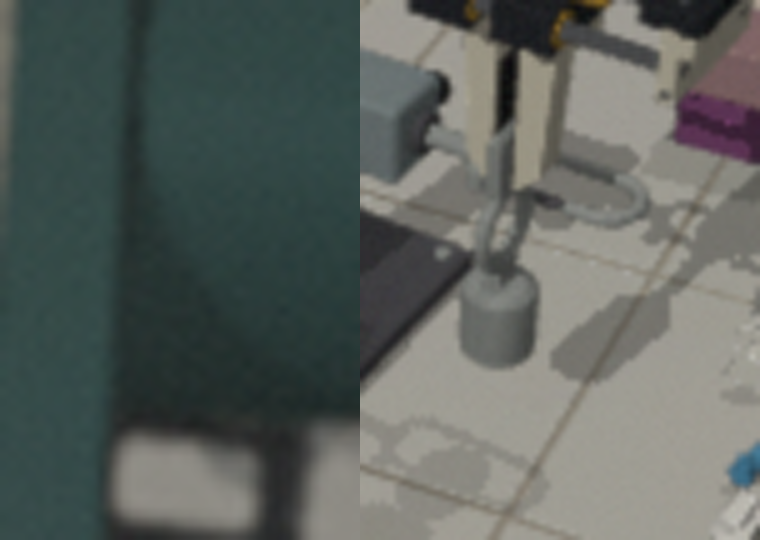

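The scene crop shows the eye in front of the gate at crop (500,220). The gripper is above the hook, and the top view is blocked by the arm. The force noise is about 0.5 N, so I'll average the readings.

```bash
cat >> h.py <<'E'
def FA(n=6):
    a=[]
    for _ in range(n): arm.wait(.02); a.append(F())
    return np.mean(a,0)
E
python3 - <<'E'
from h import *
f0=np.load("f0.npy")
for v in(.038,.036,.034,.032):
    arm.move_linear(hw(.015,v,.155),vel=.03); print(v,(FA()-f0).round(2),arm.observe()["t"])
    cv2.imwrite("pics/x.png",0*arm.camera("scene")) if 0 else None
cv2.imwrite("pics/gate2.png",crop("scene",330,150,60,50,10))
E
```

```text
0.038 [ 0.38  0.94 -0.28] 15.25
0.036 [ 0.03  1.11 -0.63] 15.6
0.034 [-0.19  1.81 -0.33] 15.95
0.032 [ 0.17  1.99 -0.46] 16.3
```

View pics/gate2.png

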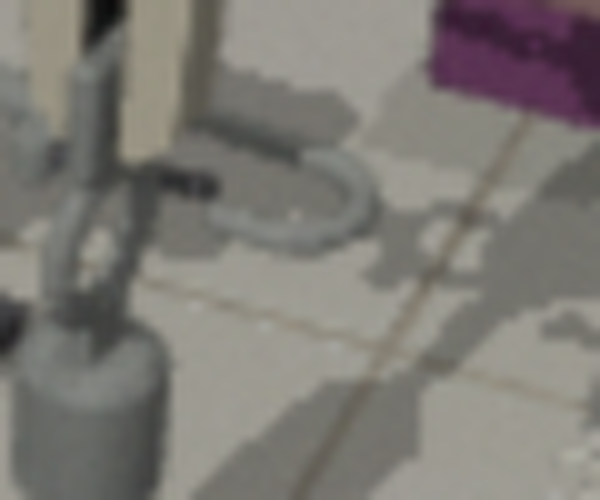

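The crop shows the gate bending inward: its free end is at (215,185) and the nose tip at (212,213). The eye's near edge is at x≈155, about 10 mm short of the nose. Now I'll slide toward the nose tip to feel it.

Run:
```python
from h import *
f0=np.load("f0.npy")
arm.move_linear(hw(.009,.032,.155),vel=.04); print((FA()-f0).round(2))
u=.009
for i in range(20):
    u-=.001; arm.move_linear(hw(u,.032,.155),vel=.03); f=FA(3)-f0
    print(round(u*1e3,2),f.round(2))
    if f[0]>2.5 or abs(f).max()>6: break
f=FA(6)-f0
print(f.round(2),arm.observe()["t"],arm.observe()["position"])
cv2.imwrite("pics/nose.png",crop("scene",330,150,60,50,10))
```

```text
[-0.9   1.26 -0.42]
8.0 [-0.18  1.74 -0.75]
7.0 [ 0.18  1.81 -0.1 ]
6.0 [-0.15  1.24 -0.32]
5.0 [-0.32  1.13 -0.13]
4.0 [-0.19  1.16 -0.15]
3.0 [ 1.71  1.38 -0.95]
2.0 [ 6.87  0.49 -2.43]
[ 6.83  0.99 -2.69] 18.95 [ 0.51549436 -0.01445156  0.15515688]
```

View pics/nose.png

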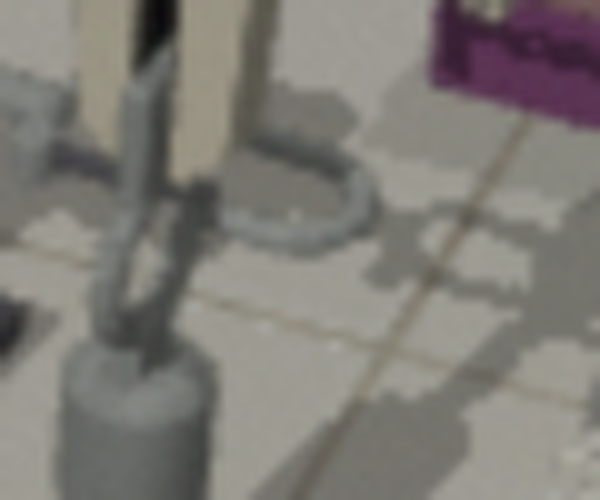

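Contact with the nose tip is at u≈3.3 mm, and the eye's leading edge sits against the nose at (215,215). Next I back off 1.5 mm, press inward and slide behind the nose.

Run:
```python
from h import *
f0=np.load("f0.npy")
arm.move_linear(hw(.005,.032,.155),vel=.03)
def step(u,v):
    arm.move_linear(hw(u,v,.155),vel=.03); f=FA(3)-f0; print(round(u*1e3,1),round(v*1e3,1),f.round(2)); return f
ok=True
v=.032
for v in(.029,.026,.0245,.0232):
    f=step(.005,v)
    if f[1]>7 or abs(f[0])>6: ok=False;break
u=.005
while ok and u>-.007:
    u-=.0012; f=step(u,v)
    if f[0]>4 or f[1]>8: print("blocked");break
print((FA()-f0).round(2),arm.observe()["t"])
cv2.imwrite("pics/in.png",crop("scene",330,150,60,50,10))
```

```text
5.0 29.0 [ 0.82  1.43 -1.12]
5.0 26.0 [ 0.25  1.75 -0.43]
5.0 24.5 [ 0.26  2.08 -0.76]
5.0 23.2 [0.33 2.25 0.16]
3.8 23.2 [-1.    1.63  0.13]
2.6 23.2 [-1.3   1.68  0.  ]
1.4 23.2 [-1.68  1.28 -0.63]
0.2 23.2 [-2.94  1.01  0.16]
-1.0 23.2 [-4.73 -0.25  0.19]
-2.2 23.2 [-3.09  0.83  0.14]
-3.4 23.2 [-1.53  0.63 -0.53]
-4.6 23.2 [ 0.12  0.31 -0.44]
-5.8 23.2 [ 0.87 -0.43 -0.46]
-7.0 23.2 [ 0.26 -0.88 -0.41]
-8.2 23.2 [ 0.71  0.15 -0.59]
[ 0.17 -0.54 -0.55] 23.85
```

View pics/in.png

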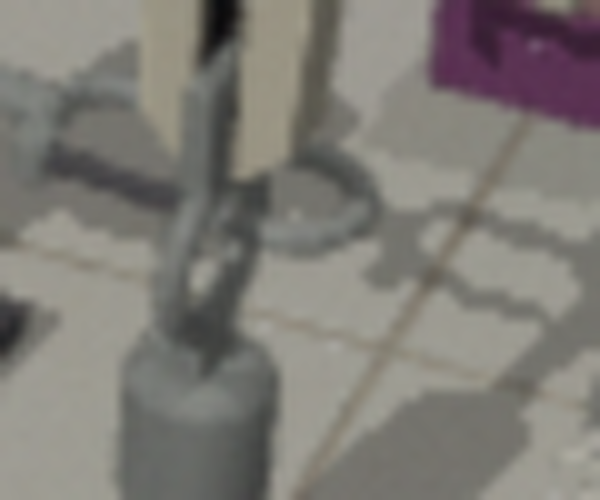

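The gate has snapped shut: it is straight again from (50,155) to the eye, and the side force is zero. The nose is now inside the eye. I'll centre it over the nose bar and lower it onto the hook.

Run:
```python
from h import *
f0=np.load("f0.npy")
for v in(.020,.017,.0138):
    arm.move_linear(hw(-.009,v,.155),vel=.04); f=FA(4)-f0; print(v,f.round(2))
    if abs(f[:2]).max()>3: break
for z in(.151,.147,.1455,.1445,.1435,.1425,.1415,.1405):
    arm.move_linear(hw(-.009,v,z),vel=.03); f=FA(4)-f0; print(z,f.round(2))
    if f[2]>1.5: break
print(arm.observe()["t"])
cv2.imwrite("pics/low.png",crop("scene",330,150,60,50,10))
```

```text
0.02 [ 0.14 -0.02 -0.31]
0.017 [ 0.61 -0.34 -0.69]
0.0138 [ 0.47 -0.2  -0.43]
0.151 [ 0.63 -0.26 -0.64]
0.147 [ 0.83 -0.16 -0.22]
0.1455 [ 0.8  -0.15 -0.83]
0.1445 [-0.01 -0.07 -0.35]
0.1435 [0.25 0.17 0.5 ]
0.1425 [-1.    0.19  6.51]
26.8167
```

View pics/low.png

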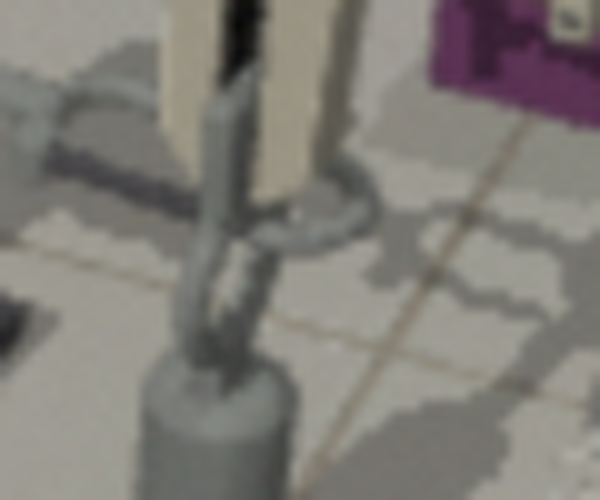

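The eye's top bar rests on the nose bar at (225,235). I'll ease off, release and withdraw upward, then check.

Run:
```python
from h import *
v=.0138
arm.move_linear(hw(-.009,v,.1431),vel=.02); f0=np.load("f0.npy"); print((FA()-f0).round(2))
arm.set_gripper(.35); print(arm.observe()["t"],arm.observe()["gripper_width"])
arm.move_linear(hw(-.009,v,.26),vel=.06)
arm.move_to([.40,.20,.30],q(YAW)); arm.wait(5)
a=arm.camera("scene"); arm.wait(1.0); b=arm.camera("scene"); t=arm.camera("top")
d=cv2.absdiff(a,b)[130:260,300:400].max(2); print("moved px",(d>25).sum(),arm.observe()["t"],F())
W=np.hstack([crop("",320,140,50,70,8,b)[:560],crop("",355,150,45,70,8,t)[:560]])
cv2.imwrite("pics/final.png",W)
```

```text
[ 0.76 -0.34  4.2 ]
27.8417 0.34968861202926277
moved px 0 37.0917 [ 0.19875229 -0.09262012 -0.2006484 ]
```

View pics/final.png

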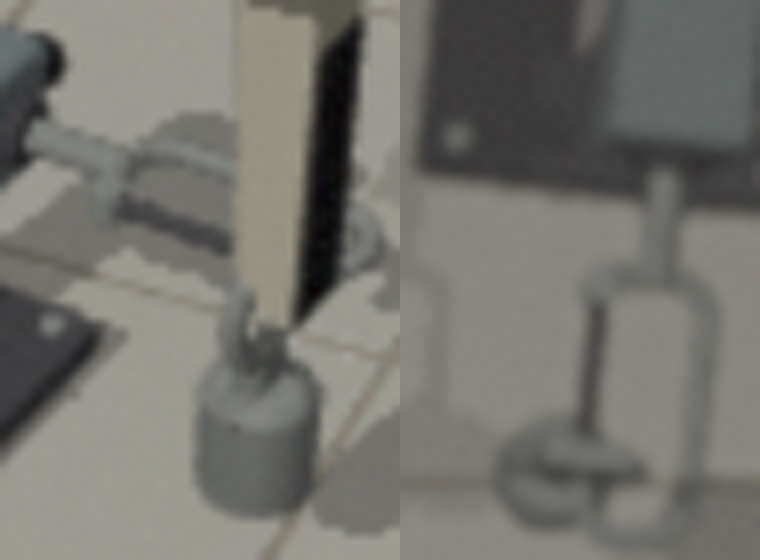

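The weight hangs on the nose with the gate shut (straight dark bar in the top view), and it showed no motion over 1 s. The finger in the scene crop only blocks the view; the arm is well clear.

```bash
python3 -c "
from bench import arm
print(arm.job_done())"
```

```text
the job is handed in; nothing more can be done
None
```

The larger check weight hangs still on the snap hook with the gate shut behind it; the highest contact force I read was about 7 N, the arm is clear of everything, and I handed the job in at about 37 s.

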